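# Vent the vacuum desiccator and take off its lid

### The arm

A 6-joint arm with a two-finger parallel gripper is mounted at the origin on the work surface. World frame = base frame: x ahead of the robot, y to its left, z up, the work surface at z = 0. Lengths are in m, angles in rad, forces in N, time in s.
With the tool pointing down it reaches from about 0.425 to 0.95 m from the base axis. Payload 3.5 kg.
Tool frame: the origin (TCP) lies at the very end of the fingers, on their centre line; the grasp point (between the pads) lies 19 mm behind it; z points along the fingers, y is the direction in which the jaws open and shut (so a half turn about z gives the same grasp; the last joint's range is limited). The gripper opens to 85 mm and grips with 20 to 120 N. Pads are 22 mm wide; open, the fingers measure 114 mm over their backs; the gripper's body (76 mm by 85 mm) begins 54 mm behind the grasp point. The pads swing forward as they close: fully open they stand 13 mm farther back than shut.
Start: joints at [1.056, 0.286, 1.577, -0, 1.279, -0.15], TCP at [0.241, 0.631, 0.231] pointing down, gripper open.
Joint ranges: [-2.77, 2.77], [-0.9, 2.22], [0.21, 2.48], [-1.53, 4.67], [0.24, 2.81], [-2.84, 2.84]. Speed limits (rad/s): [2.79, 2.79, 3.14, 3.14, 3.14, 3.14].

### API

Orientations are given as [roll, pitch, yaw] about the fixed x, y, z axes, in that order (R = Rz(yaw) Ry(pitch) Rx(roll)).
In Python, from plant import ctrl, get_image gives the robot as it stands.
- The arm moves only by the shell command python3 -m jog 'ROWS'. ROWS is JSON, a list that holds one entry, the list of rows, each a list of 7 numbers: the shift along the tool's x, y, z in m, then the turn, a rotation vector about the tool's x, y, z in rad, then the finger opening in m, from 0 to 0.0854. In form: [[[x, y, z, wx, wy, wz, grip], ...]]. A call has exactly 5 rows; each row is the pose to reach, as a shift and turn from the pose commanded when the call began, along the tool's axes at that moment; what a row does not reach only later rows make up. A row lasts 1/8 s, in which the tool goes at most 62.5 mm and 10.7 degrees, less where a joint would pass 70% of its speed; a pose out of reach is approached as far as the arm can. A call with a gripper value outside its range is refused whole. The fingers move at their own pace and stop on an object; the grip force is fixed at half the most. Time passes only in rows, so rows that repeat a pose let the fingers close, or fill a call up. It gives the time, the measured TCP pose, the force and the opening at its end, in the units of the state.
- ctrl.get_obs(): the state, without advancing time (a new reading comes with each control period).
- get_image(name): name is "side" or "top" or "wrist"; returns a dict with "frame" (420x560x3 uint8, red, green, blue), "fx", "fy", "cx", "cy" (pixels), "camera_from_world" (4x4, takes a point from world to camera coordinates); the wrist camera has in their place "T_tool_cam" (4x4, takes a point from camera to tool coordinates, whose origin is the TCP and whose axes are the flange's). Camera axes: x right, y down, z forward; pixel columns grow to the right and rows downward; lengths in m; the calibration is good to about 2 mm. A picture is of the moment at which its call begins: read the wrist's pose just before it. There is no depth.
- ctrl.job_done(): hands the job in, once; it reports no verdict.
The state is a dict: "time_s": time; "joints": joint angles; "joint_velocities": joint speeds; "joint_efforts": joint torques, N m; "ee_pos": TCP position; "orientation": TCP orientation; "ft_force": force on the tool from outside, world axes, zero at the start; "moment": the same for the moment, N m; "grip_width": finger opening in m.
Only numpy, scipy, OpenCV 4.12 (cv2) and the standard library are available. Lean on these libraries where they do the work, as an engineer would, in place of code of your own. Each camera call takes 0.05 s, during which the arm holds its last target.

### The job

The crucibles in the vacuum desiccator are wanted for weighing. First let the air in: turn the green winged stopcock key on the lid until its wings stand in line with the hose nozzle. Then lift the lid off by its black knob and set it down gently, knob up and tap still open, in the middle of the round black mat, letting go only once it rests there; leave the desiccator, the crucibles and everything else on the bench as they are.

Things in the scene. Friction and masses are not known exactly. Their poses are not given: they have to be found in the camera images.
- key_grip (a point): Middle of the flat green butterfly key, on its upright turning axis, at pinching height. Wings run along this point's x axis: 64 mm tip to tip, 9 mm thick, reaching 13 mm below this point and 13 mm above (10 mm in the middle). It stands on the lid 58 mm from the knob's axis; a wing tip turned to the knob passes 8 mm from it. White stopcock body (24 mm wide) begins 25 mm below.
- stopcock (a joint): Angle of the wings from the nozzle's line, rad, anticlockwise from above: 0 = in line (open), about 1.57 = crosswise (shut). The wings are alike, so 3.14 is in line too and the key may turn either way. No stops within 3.4 rad; stiff, about 0.08 N m, stays where it is left. Starts at 1.0 to 2.0.
- lid_knob (a point): Middle of the lid's black knob, on the lid's centre line, at gripping height. The knob's head is an upright cylinder 36 mm across, from 15 mm below this point to 16 mm above; the dome begins 31 mm below. The x axis points level to the stopcock and along its white hose nozzle beyond. The lid is a clear dome with a flange 184 mm across, 0.5 to 0.75 kg, lowest edge 92 mm below this point.
- lid_under (a point): Centre of the lid's underside, level with its lowest edge, a lip 5 mm deep and 147 mm across that sits with 2.5 mm play inside the desiccator's mouth; the flange above it rests on the rim. Lift straight up 10 mm to free it. Vacuum holds the lid until the tap is open: do not raise it before.
- desiccator: White desiccator base, round, 190 mm across the rim and 102 mm high, 1.7 kg, loose on the bench. Origin at the centre of its underside, z up. The lid sits on it at the start, turned any way.
- mat: Round black rubber mat, 230 mm across and 4 mm thick, fixed on the bench beside the desiccator, left or right of it. Origin at the centre of its underside.
- crucible_a: White porcelain crucible, 42 mm across, 34 mm high, standing inside the desiccator on a plate 46 mm above the bench, its top well below the rim. Origin at its underside.
- crucible_b: The other crucible, alike.
- bottle_0: Dropper bottle, white, 34 mm across, 100 mm high, standing on a round clear tray at the back. Origin at its underside. Leave alone.
- bottle_1: Dropper bottle, orange, 34 mm across, 100 mm high, standing on a round clear tray at the back. Origin at its underside. Leave alone.
- bottle_2: Dropper bottle, blue, 34 mm across, 100 mm high, standing on a round clear tray at the back. Origin at its underside. Leave alone.
- bottle_3: Dropper bottle, yellow, 34 mm across, 100 mm high, standing on a round clear tray at the back. Origin at its underside. Leave alone.
- tongs: Steel crucible tongs, 200 mm long, lying along x, 10 mm high, between desiccator and mat. Origin at its underside. Leave alone.
- mortar: White mortar 112 mm across, 52 mm high, with its pestle in it. Origin at its underside. Leave alone.
- spot_plate: White spot plate 115 x 90 x 14 mm. Origin at its underside. Leave alone.
- spirit_lamp: Violet glass spirit lamp with a brass cap, 86 mm across, 100 mm high. Origin at its underside. Leave alone.
- red_jar: White jar with a red cap, 66 mm across, 75 mm high. Origin at its underside. Leave alone.
- beaker: Glass beaker with a thermometer in it, 72 mm across, 94 mm high (thermometer to 150 mm). Origin at its underside. Leave alone.
Things that resemble listed ones, but are neither listed nor needed, are in the scene too. Leave any pink look-alike of the part that bears key_grip alone.

How it is judged:
On the way, in this order (a step that is already met when the one before it is completed fails the run):
1. the key's wings are in line with the nozzle (within 0.17 rad) while the lid is still on (angle between the x axis of key_grip and the x axis of lid_knob, either way round below 0.17 rad and z of lid_under in the frame of desiccator below 0.105 m), for 0.3 s.
2. the lid is lifted off the desiccator (z of lid_under in the frame of desiccator above 0.115 m), for 0.1 s.
At the end, for the whole second after the job is handed in: The key's wings are within 0.17 rad (10 degrees) of the nozzle's line; the lid lies flat (0.05 rad) and at rest on the round mat, knob up, its centre within 30 mm of the mat's centre; the desiccator stands within 20 mm of where it was with both crucibles upright in it (angle between the x axis of key_grip and the x axis of lid_knob, either way round below 0.17 rad and horizontal distance between lid_under and mat below 0.03 m and z of lid_under in the frame of mat below 0.008 m and angle between lid_under's own z axis and vertical below 0.05 rad and linear speed of lid below 0.01 m/s and distance of desiccator from where it was at the start of the episode below 0.02 m and angle between each of crucible_a, crucible_b's own z axis and vertical below 0.2 rad); the robot touches nothing.
It fails at once if the lid is raised from the desiccator, or carried, with the tap shut (key more than 0.3 rad out of line) (angle between the x axis of key_grip and the x axis of lid_knob, either way round above 0.3 rad and z of lid_under in the frame of desiccator above 0.105 m).
It fails at once if the lid is tipped by more than 0.4 rad (angle between lid_under's own z axis and vertical above 0.4 rad).
It fails at once if the lid is let go while more than 8 mm above the mat or bench, or comes down on the mat faster than 0.3 m/s ((horizontal distance between lid_under and desiccator above 0.1 m and z of lid_under in the frame of mat above 0.012 m and contact force between the fingers and lid below 0.2 N) or (horizontal distance between lid_under and mat below 0.1 m and z of lid_under in the frame of mat below 0.02 m and linear speed of lid above 0.3 m/s)).
It fails at once if the desiccator is pushed more than 30 mm (distance of desiccator from where it was at the start of the episode above 0.03 m).
It fails at once if a crucible or something else on the bench is moved more than 30 mm (distance of any of crucible_a, crucible_b, bottle_0, bottle_1, bottle_2, bottle_3, tongs, mortar, spot_plate, spirit_lamp, red_jar, beaker from where it was at the start of the episode above 0.03 m).
It also fails if it takes over 58 s, if anything falls off the work surface, if the arm or the gripper's body presses on something with over 40 N, if the wrist force passes 120 N, or if a joint passes its speed limit or range.

## Working session

There is one attempt and no reset: what is moved stays moved. The work goes in short steps, Python scripts to look and compute and a shell command to move; the robot and the scene stay as the last step left them, time stands still between calls to the robot, and variables do not carry over. Pictures are saved under pics/ and viewed, and the job is handed in when it is done.

```bash
ls; mkdir -p pics
cat > h.py <<'E'
import numpy as np,cv2
from plant import ctrl,get_image
from scipy.spatial.transform import Rotation as R
def snap(name,fn):
    o=ctrl.get_obs(); im=get_image(name)
    cv2.imwrite('pics/'+fn+'.png',im['frame'][:,:,::-1])
    if name=='wrist':
        T=np.eye(4);T[:3,:3]=R.from_euler('xyz',o['orientation']).as_matrix();T[:3,3]=o['ee_pos']
        im['wc']=T@im['T_tool_cam']
    else: im['wc']=np.linalg.inv(im['camera_from_world'])
    np.savez('pics/'+fn+'.npz',wc=im['wc'],K=[im['fx'],im['fy'],im['cx'],im['cy']])
    return im
def ray(fn,u,v):
    d=np.load('pics/'+fn+'.npz');fx,fy,cx,cy=d['K'];W=d['wc']
    r=W[:3,:3]@np.array([(u-cx)/fx,(v-cy)/fy,1]);return W[:3,3],r/np.linalg.norm(r)
def plane(fn,u,v,z):
    o,r=ray(fn,u,v);return o+r*(z-o[2])/r[2]
def tri(*obs):
    A=np.zeros((3,3));b=np.zeros(3);rs=[ray(*q) for q in obs]
    for o,r in rs:
        P=np.eye(3)-np.outer(r,r);A+=P;b+=P@o
    x=np.linalg.solve(A,b)
    return x,[np.linalg.norm((np.eye(3)-np.outer(r,r))@(x-o)) for o,r in rs]
def proj(fn,p):
    d=np.load('pics/'+fn+'.npz');fx,fy,cx,cy=d['K'];W=np.linalg.inv(d['wc'])
    c=W[:3,:3]@np.array(p)+W[:3,3];return fx*c[0]/c[2]+cx,fy*c[1]/c[2]+cy
E
python3 - <<'E'
from h import *
for n in('side','top','wrist'):
    im=snap(n,n+'0');print(n,im['fx'],im['wc'].round(3).tolist())
print(ctrl.get_obs())
E
```

```text
pics
side 422.5591293342373 [[-0.97, -0.13, 0.204, 0.24], [-0.241, 0.579, -0.779, 0.986], [-0.017, -0.805, -0.593, 0.9], [0.0, 0.0, 0.0, 1.0]]
top 469.5473980751417 [[-0.013, -0.984, 0.179, 0.244], [-1.0, 0.015, 0.009, -0.019], [-0.011, -0.179, -0.984, 1.528], [0.0, 0.0, 0.0, 1.0]]
wrist 302.2109265082125 [[0.357, 0.896, 0.264, 0.174], [0.934, -0.341, -0.103, 0.655], [-0.003, 0.284, -0.959, 0.372], [0.0, 0.0, 0.0, 1.0]]
{'time_s': 0.15, 'joints': array([ 1.05600675e+00,  2.87003441e-01,  1.57783424e+00, -2.86413744e-06,
        1.27862721e+00, -1.50017342e-01]), 'joint_velocities': array([ 2.00734202e-03, -1.12667518e-03, -4.67069901e-03, -1.29796798e-03,
       -2.99739452e-05, -2.40036698e-04]), 'joint_efforts': array([ 5.92689939e-04, -4.06605971e+01, -2.93142146e+01, -1.87382329e-04,
        3.98441931e-03,  1.41095575e-05]), 'ee_pos': array([0.24052483, 0.6301415 , 0.23024093]), 'orientation': array([-3.13974103e+00, -2.77105612e-04,  2.77682099e+00]), 'ft_force': array([-0.14628788, -0.18724636,  0.00551701]), 'moment': array([ 0.06743616, -0.0477411 , -0.00119296]), 'grip_width': 0.08573909838246385}
```

View pics/side0.png

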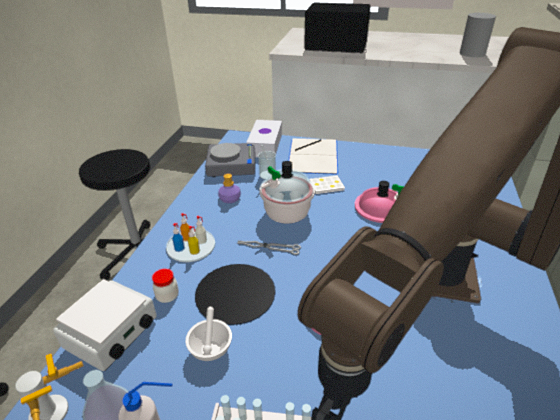

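View pics/top0.png

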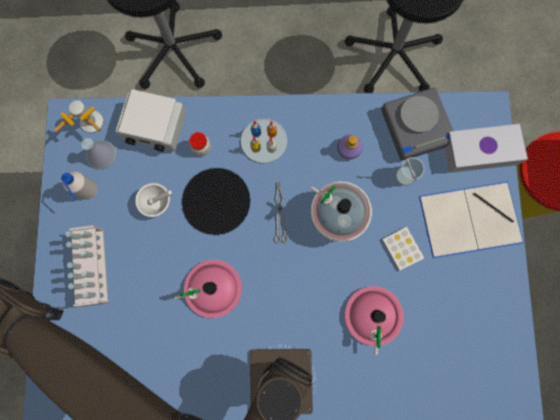

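View pics/wrist0.png

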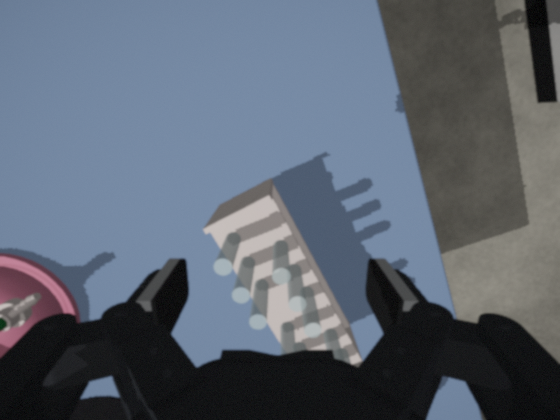

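The clear-lidded white desiccator at top (341,211) / side (288,197) is the one meant. The pink ones at top (212,288) and (373,316) are look-alikes. The mat is at top (216,201). I'll confirm with enlarged crops.

Run:
```python
from h import *
a=cv2.imread('pics/top0.png')[165:255,295:385]; b=cv2.imread('pics/side0.png')[150:230,250:330]
a=cv2.resize(a,(400,400),interpolation=3);b=cv2.resize(b,(400,400),interpolation=3)
cv2.imwrite('pics/crop0.png',np.hstack([a,b]))
im=cv2.imread('pics/top0.png');hsv=cv2.cvtColor(im,cv2.COLOR_BGR2HSV)
g=cv2.inRange(hsv,(45,90,50),(85,255,255));n,l,s,c=cv2.connectedComponentsWithStats(g);print(s[1:],c[1:])
m=(cv2.inRange(im,(0,0,0),(45,45,45)));n,l,s,c=cv2.connectedComponentsWithStats(m)
for i in range(1,n):
  if s[i][4]>60:print('dark',s[i],c[i])
im=cv2.imread('pics/side0.png');hsv=cv2.cvtColor(im,cv2.COLOR_BGR2HSV)
g=cv2.inRange(hsv,(45,90,50),(85,255,255));n,l,s,c=cv2.connectedComponentsWithStats(g);print('side',s[1:],c[1:])
m=(cv2.inRange(im,(0,0,0),(45,45,45)));n,l,s,c=cv2.connectedComponentsWithStats(m)
for i in range(1,n):
  if s[i][4]>60:print('dark',s[i],c[i])
```

```text
[[321 186  14  17  59]
 [180 290  20   6  55]
 [376 327   5  20  59]] [[327.47457627 194.13559322]
 [189.14545455 292.52727273]
 [378.18644068 336.54237288]]
dark [108   0  72  32 981] [145.92456677   7.51885831]
dark [ 387    0   75   39 1404] [420.93660969  10.17450142]
dark [125  30  96  59 951] [171.13669821  52.7360673 ]
dark [403  35  39  13 182] [424.48901099  40.97802198]
dark [345  36  84  56 692] [385.53179191  60.86127168]
dark [ 183  169   66   65 3370] [215.57982196 200.96320475]
dark [338 200  12  13 126] [343.55555556 205.95238095]
dark [  0 279  19  11  89] [  8.06741573 284.08988764]
dark [204 283  12  11  94] [209.32978723 287.55319149]
dark [ 46 305  16  14 100] [ 53.92 312.2 ]
dark [372 311  13  11 104] [377.40384615 315.77884615]
dark [260 358  49  29 313] [278.65495208 368.42172524]
dark [245 401  12  19  77] [251.06493506 409.92207792]
dark [171 410  29  10 151] [181.94039735 416.21192053]
side [[268 166  13  14 100]
 [392 184  12  11  70]] [[273.59       172.57      ]
 [397.25714286 187.74285714]]
dark [ 305    3   65   50 2910] [336.37628866  26.94570447]
dark [  79  150   71   40 2180] [114.12522936 169.41238532]
dark [282 162  10  16 115] [286.48695652 170.4173913 ]
dark [378 184  10  13  97] [382.69072165 190.39175258]
dark [502 188  58  81 520] [527.86730769 236.52115385]
dark [139 220  11  18  82] [143.54878049 226.80487805]
dark [374 230  56  31 199] [406.32160804 243.76884422]
dark [ 97 240  45  40 370] [114.08108108 254.24864865]
dark [439 244  38  43 941] [455.95536663 265.31880978]
dark [196 268  25  48 224] [204.05803571 292.55357143]
dark [ 312  313   81  107 1682] [341.10760999 385.58977408]
dark [140 314  12  14 125] [145.56  320.856]
dark [377 323  28  44 433] [390.72286374 344.31177829]
dark [110 344  14  15 155] [116.36129032 350.78709677]
dark [  0 383   8  13  86] [  2.97674419 388.69767442]
```

View pics/crop0.png

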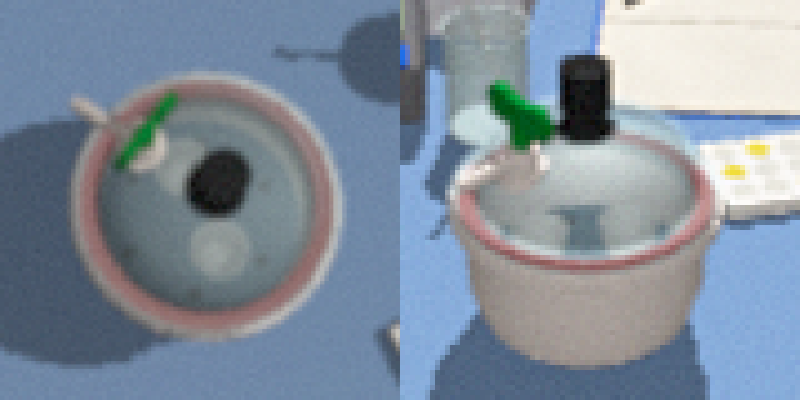

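The crops confirm it: clear dome on a white base, crucibles visible inside, green key and white nozzle. Both lookalikes are pink. Next I'll triangulate.

Run:
```python
from h import *
K=tri(('top0',327.5,194.1),('side0',273.6,172.6));print('key',K)
N=tri(('top0',343.6,206),('side0',286.5,170.4));print('knob',N)
print('mat',plane('top0',215.6,201,0.004),plane('side0',235.5,293.5,0.004))
for z in(.102,):print('rim c',plane('top0',341,211,z),plane('side0',288,190,z))
a=plane('top0',321,202.5,.19);b=plane('top0',335,186.5,.19);print('wing',a,b,np.arctan2(*(b-a)[1::-1]))
print('noz tip',plane('top0',312,188,.16))
print('noz side',plane('side0',262,188,.16))
for n,u,v,z in(('tongs',280,212,.01),('red',199,143,.07),('mortar',153,201,.05),('lamp',350,147,.1),('beak',411,170,.1),('bottles',264,140,.1)):print(n,plane('top0',u,v,z).round(3))
```

```text
key (array([ 0.54786861, -0.14452772,  0.19118882]), [np.float64(9.225172763946268e-05), np.float64(9.225172763937286e-05)])
knob (array([ 0.51556617, -0.19196644,  0.17564069]), [np.float64(0.000565559886077982), np.float64(0.0005655598860780602)])
mat [0.57291278 0.20993494 0.004     ] [0.57049623 0.21779617 0.004     ]
rim c [ 0.51412441 -0.19283475  0.102     ] [ 0.51007813 -0.18671614  0.102     ]
wing [ 0.52351702 -0.12497594  0.19      ] [ 0.57065098 -0.16724361  0.19      ] -0.7310200468611849
noz tip [ 0.57446713 -0.1017375   0.16      ]
noz side [ 0.5739635  -0.09482038  0.16      ]
tongs [ 0.531 -0.004  0.01 ]
red [0.752 0.256 0.07 ]
mortar [0.566 0.405 0.05 ]
lamp [ 0.72  -0.229  0.1  ]
beak [ 0.642 -0.417  0.1  ]
bottles [0.748 0.043 0.1  ]
```

```bash
cat >> h.py <<'E'
def rel(p,yaw):
    o=ctrl.get_obs();A=R.from_euler('xyz',o['orientation']);B=R.from_euler('xyz',[np.pi,0,yaw])
    print('now',o['ee_pos'].round(4),o['orientation'].round(3),'t',round(o['time_s'],2),'w',round(o['grip_width'],4))
    print('shift',(A.inv().apply(np.array(p)-o['ee_pos'])).round(4),'turn',(A.inv()*B).as_rotvec().round(4))
E
python3 - <<'E'
from h import *
print(get_image('wrist')['T_tool_cam'].round(3).tolist())
rel((.24,.63,.36),2.777)
rel((.46,.28,.36),2.41)
rel((.548,-.145,.34),2.41)
E
```

```text
[[0.0, -0.959, -0.284, 0.071], [1.0, 0.0, -0.0, -0.001], [0.0, -0.284, 0.959, -0.142], [0.0, 0.0, 0.0, 1.0]]
now [0.2406 0.6302 0.2304] [-3.14  -0.     2.777] t 0.2 w 0.0854
shift [ 0.0005 -0.0006 -0.1296] turn [-0.0015 -0.0002 -0.0003]
now [0.2406 0.6302 0.2304] [-3.14  -0.     2.777] t 0.2 w 0.0854
shift [-0.3299 -0.2491 -0.1293] turn [-1.500e-03  1.000e-04  3.667e-01]
now [0.2406 0.6302 0.2304] [-3.14  -0.     2.777] t 0.2 w 0.0854
shift [-0.5638 -0.6147 -0.1088] turn [-1.500e-03  1.000e-04  3.667e-01]
```

```bash
python3 -m jog '[[[0,0,-0.06,0,0,0,0.0854],[-0.02,-0.02,-0.12,0,0,0.05,0.0854],[-0.07,-0.055,-0.13,0,0,0.15,0.0854],[-0.12,-0.09,-0.13,0,0,0.25,0.0854],[-0.17,-0.125,-0.13,0,0,0.367,0.0854]]]'
python3 - <<'E'
from h import *
rel((.548,-.145,.34),2.41)
E
```

```text
time_s: 0.82
ee_pos: [0.3557, 0.4515, 0.3616]
orientation: [3.141, 0.0, 2.407]
ft_force: [0.6, 0.8, 0.7]
grip_width: 0.0854
now [0.3557 0.4515 0.3616] [3.141 0.    2.407] t 0.82 w 0.0854
shift [-0.5427 -0.3136  0.0215] turn [ 0.0008  0.0003 -0.0034]
```

```bash
python3 -m jog '[[[-0.05,-0.03,0,0,0,0,0.0854],[-0.10,-0.06,0,0,0,0,0.0854],[-0.15,-0.09,0,0,0,0,0.0854],[-0.2,-0.12,0,0,0,0,0.0854],[-0.25,-0.15,0,0,0,0,0.0854]]]'
python3 -m jog '[[[-0.05,-0.03,0,0,0,0,0.06],[-0.1,-0.06,0,0,0,0,0.04],[-0.15,-0.09,0,0,0,0,0.035],[-0.2,-0.12,0,0,0,0,0.035],[-0.24,-0.135,0,0,0,0,0.035]]]'
python3 - <<'E'
from h import *
rel((.548,-.145,.30),2.41)
E
```

```text
time_s: 1.45
ee_pos: [0.4408, 0.1727, 0.3613]
orientation: [3.141, 0.0, 2.41]
ft_force: [0.7, -0.1, 0.9]
grip_width: 0.0852
time_s: 2.08
ee_pos: [0.5292, -0.0887, 0.3612]
orientation: [-3.141, 0.0, 2.408]
ft_force: [0.7, 0.0, 1.1]
grip_width: 0.035
now [ 0.5292 -0.0887  0.3612] [-3.141  0.     2.408] t 2.08 w 0.035
shift [-0.0517 -0.0292  0.0612] turn [-0.0001  0.0001 -0.0023]
```

Run:
```python
from h import *
snap('wrist','w1');snap('top','top1')
```

```text
(no output)
```

View pics/w1.png

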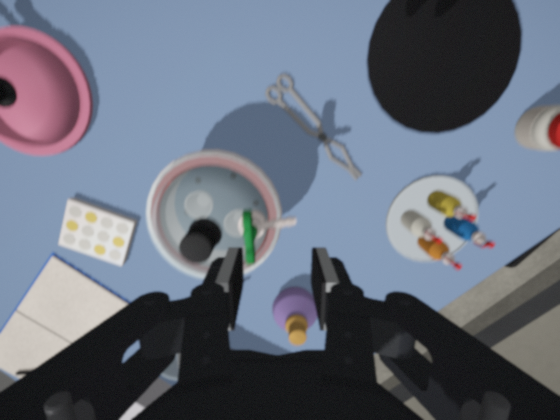

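```bash
cat >> h.py <<'E'
def key(fn,box=None):
    im=cv2.imread('pics/'+fn+'.png');hsv=cv2.cvtColor(im,cv2.COLOR_BGR2HSV)
    g=cv2.inRange(hsv,(45,110,40),(85,255,255))
    n,l,s,c=cv2.connectedComponentsWithStats(g)
    out=[]
    for i in range(1,n):
        if s[i][4]<40: continue
        r=cv2.minAreaRect(np.argwhere(l==i)[:,::-1].astype(np.float32));out.append((c[i],r,s[i]))
    return out
E
python3 - <<'E'
from h import *
for q in key('w1'):print(q)
k=key('w1')[0][0]
print('key',tri(('w1',*k),('side0',273.6,172.6),('top0',327.5,194.1)))
im=cv2.imread('pics/w1.png')
m=cv2.inRange(im,(0,0,0),(40,40,40));n,l,s,c=cv2.connectedComponentsWithStats(m)
for i in range(1,n):
  if s[i][4]>60:print('dark',s[i],c[i])
cv2.imwrite('pics/w1c.png',cv2.resize(im[140:290,130:310],None,fx=4,fy=4,interpolation=3))
E
```

```text
(array([248.81100478, 236.92822967]), ((249.5, 237.0), (50.0, 11.0), 90.0), array([244, 212,  12,  51, 418], dtype=int32))
key (array([ 0.5485625 , -0.14676088,  0.19078207]), [np.float64(0.002875732056662505), np.float64(0.0009002091666996746), np.float64(0.0022415539226601894)])
dark [  369     0   151   131 16302] [442.83946755  58.95006748]
dark [  0  79  15  25 262] [ 5.88167939 91.79389313]
dark [189 221  31  28 489] [206.0593047  231.51124744]
dark [    0   249   560   171 44316] [272.51717213 364.07568373]
dark [312 249  13  69 445] [317.13932584 281.12359551]
```

View pics/w1c.png

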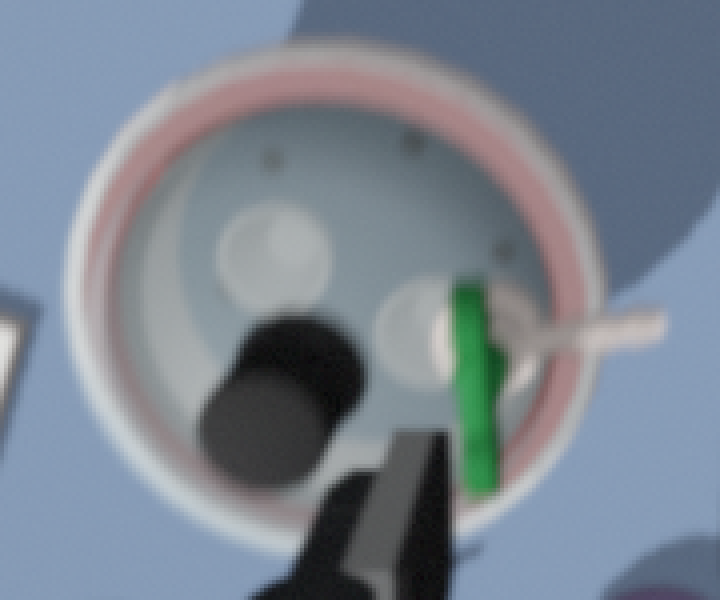

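Run:
```python
from h import *
cc=lambda u,v:(130+u/4,140+v/4)
a=plane('w1',*cc(468,285),.203);b=plane('w1',*cc(482,490),.203)
print('wing',a,b,(a+b)/2,np.linalg.norm(a-b),np.arctan2(a[1]-b[1],a[0]-b[0]))
t=cc(267,428);print('knobtop w',plane('w1',*t,.205), 'edge',np.linalg.norm(plane('w1',*cc(200,428),.205)-plane('w1',*cc(333,428),.205)))
im=cv2.imread('pics/top0.png')[165:255,295:385];print('knobtop top0',plane('top0',295+228/400*90,165+174/400*90,.205))
print('tri top',tri(('w1',*t),('side0',250+585/5,150+62/5)),tri(('w1',*t),('top0',295+228/400*90,165+174/400*90)))
n1=plane('w1',*cc(650,325),.155);print('noz',n1)
print('mat',plane('w1',443.5,57,.004))
# mat ellipse fit in top0
for f,box in(('top0',(170,240,170,250)),):
  im=cv2.imread('pics/top0.png');m=cv2.inRange(im,(0,0,0),(60,50,50));n,l,s,c=cv2.connectedComponentsWithStats(m);i=1+np.argmax([s[j][4] if 183-5<s[j][0]<190 else 0 for j in range(1,n)])
  cs,_=cv2.findContours((l==i).astype(np.uint8),0,1);e=cv2.fitEllipse(max(cs,key=len));print(e,plane('top0',*e[0],.004))
im=cv2.imread('pics/side0.png');m=cv2.inRange(im,(0,0,0),(60,50,50));m[:240]=0;m[330:]=0;m[:,:180]=0;m[:,290:]=0
cs,_=cv2.findContours(m,0,1);cs=max(cs,key=len);e=cv2.fitEllipse(cs);print(e,plane('side0',*e[0],.004),tri(('side0',*e[0]),('top0',215.6,201)))
```

```text
wing [ 0.52458745 -0.12708143  0.203     ] [ 0.56974687 -0.16485649  0.203     ] [ 0.54716716 -0.14596896  0.203     ] 0.05887553379703114 2.4449988543332877
knobtop w [ 0.5172365 -0.1942348  0.205    ] edge 0.03565261730534246
knobtop top0 [ 0.51441077 -0.19620824  0.205     ]
tri top (array([ 0.37906296, -0.12154675,  0.30478555]), [np.float64(0.12385033057806491), np.float64(0.12385033057806498)]) (array([ 0.51698343, -0.19734712,  0.19826059]), [np.float64(0.001190007189097505), np.float64(0.0011900071890974795)])
noz [ 0.57871061 -0.10835233  0.155     ]
mat [0.57868097 0.20301961 0.004     ]
((215.52964782714844, 200.9286651611328), (63.92367172241211, 66.52315521240234), 66.37841796875) [0.57315873 0.21017181 0.004     ]
((228.59169006347656, 294.74700927734375), (49.666236877441406, 61.57943344116211), 97.18890380859375) [0.58804863 0.2266782  0.004     ] (array([ 0.58493076,  0.21397633, -0.0112941 ]), [np.float64(0.008647437063834015), np.float64(0.00864743706383389)])
```

Run:
```python
from h import *
rel((.5475,-.146,.25),2.43)
```

```text
now [ 0.5298 -0.0898  0.3603] [-3.140e+00 -1.000e-03  2.405e+00] t 2.17 w 0.0348
shift [-0.051  -0.0296  0.1103] turn [-0.0012 -0.0007 -0.025 ]
```

```bash
python3 -m jog '[[[-0.025,-0.015,0.03,0,0,-0.025,0.035],[-0.051,-0.03,0.06,0,0,-0.025,0.035],[-0.051,-0.03,0.09,0,0,-0.025,0.035],[-0.051,-0.03,0.11,0,0,-0.025,0.035],[-0.051,-0.03,0.11,0,0,-0.025,0.035]]]'
python3 - <<'E'
from h import *
snap('wrist','w2')
for q in key('w2'):print(q)
E
```

```text
time_s: 2.8
ee_pos: [0.546, -0.1415, 0.2495]
orientation: [-3.141, -0.004, 2.436]
ft_force: [0.2, 0.2, 0.2]
grip_width: 0.0351
(array([273.67060965, 228.80709736]), ((274.0, 230.0), (86.0, 18.0), 90.0), array([ 265,  187,   19,   87, 1099], dtype=int32))
```

View pics/w2.png

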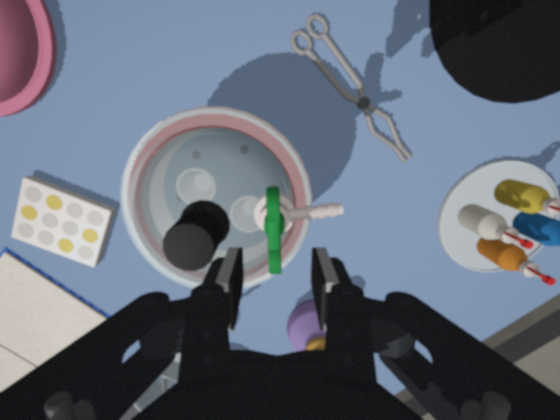

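Run:
```python
from h import *
im=cv2.imread('pics/w2.png');cv2.imwrite('pics/w2c.png',cv2.resize(im[150:290,150:350],None,fx=4,fy=4,interpolation=3))
print(tri(('w2',273.7,229),('w1',248.8,237)),tri(('w2',273.7,229),('top0',327.5,194.1),('side0',273.6,172.6)))
for z in(.19,.203):
  a=plane('w2',273,189,z);b=plane('w2',275,272,z);print((a+b)/2,np.linalg.norm(a-b),np.arctan2(a[1]-b[1],a[0]-b[0]))
print('knob',plane('w2',190,247,.205))
print('noz',plane('w2',340,210,.155))
rel((.5475,-.146,.173),2.43)
```

```text
(array([ 0.5434186 , -0.14203866,  0.21104558]), [np.float64(0.0014944479877033025), np.float64(0.0014944479877032147)]) (array([ 0.54785107, -0.14542224,  0.19080035]), [np.float64(0.0010454898614812062), np.float64(0.0008906032024996974), np.float64(0.00021091596186907587)])
[ 0.54977103 -0.1480333   0.19      ] 0.0631653171712684 2.4557365340692887
[ 0.54606929 -0.14469116  0.203     ] 0.059103419546043486 2.4557365340692883
knob [ 0.51698092 -0.19401656  0.205     ]
noz [ 0.58003213 -0.10324718  0.155     ]
now [ 0.5469 -0.1419  0.2514] [-3.142e+00 -1.000e-03  2.436e+00] t 2.85 w 0.0351
shift [-0.0032 -0.0027  0.0784] turn [-0.     -0.0006  0.0057]
```

View pics/w2c.png

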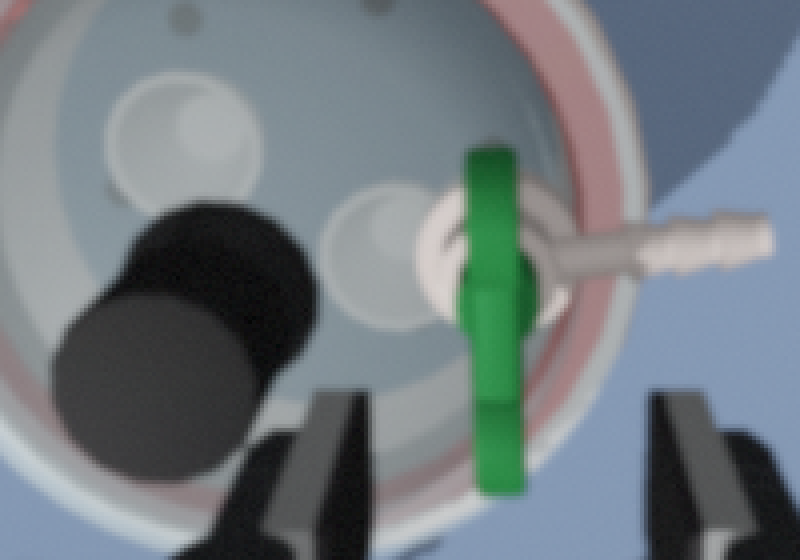

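```bash
python3 -m jog '[[[-0.002,-0.003,0.02,0,0,-0.015,0.035],[-0.002,-0.003,0.04,0,0,-0.015,0.035],[-0.002,-0.003,0.06,0,0,-0.015,0.035],[-0.002,-0.003,0.077,0,0,-0.015,0.035],[-0.002,-0.003,0.077,0,0,-0.015,0.035]]]'
python3 -m jog '[[[0,0,0,0,0,0,0.02],[0,0,0,0,0,0,0.01],[0,0,0,0,0,0,0.004],[0,0,0,0,0,0,0.004],[0,0,0,0,0,0,0.004]]]'
python3 - <<'E'
from h import *
rel((.547,-.145,.173),.97);print(ctrl.get_obs()['moment'])
snap('side','s3')
im=cv2.imread('pics/s3.png');cv2.imwrite('pics/s3c.png',cv2.resize(im[120:230,220:360],None,fx=5,fy=5,interpolation=3))
E
```

```text
time_s: 3.48
ee_pos: [0.5453, -0.1457, 0.1718]
orientation: [-3.14, -0.004, 2.45]
ft_force: [-0.1, -0.1, 1.2]
grip_width: 0.0351
time_s: 4.1
ee_pos: [0.5472, -0.1465, 0.1753]
orientation: [3.141, 0.002, 2.45]
ft_force: [0.6, 0.8, 3.1]
grip_width: 0.0125
now [ 0.5472 -0.1465  0.1753] [3.141e+00 2.000e-03 2.450e+00] t 4.1 w 0.0125
shift [0.0011 0.001  0.0023] turn [2.0000e-03 1.0000e-03 1.4798e+00]
[ 0.07647573 -0.20705709  0.02786185]
```

View pics/s3c.png

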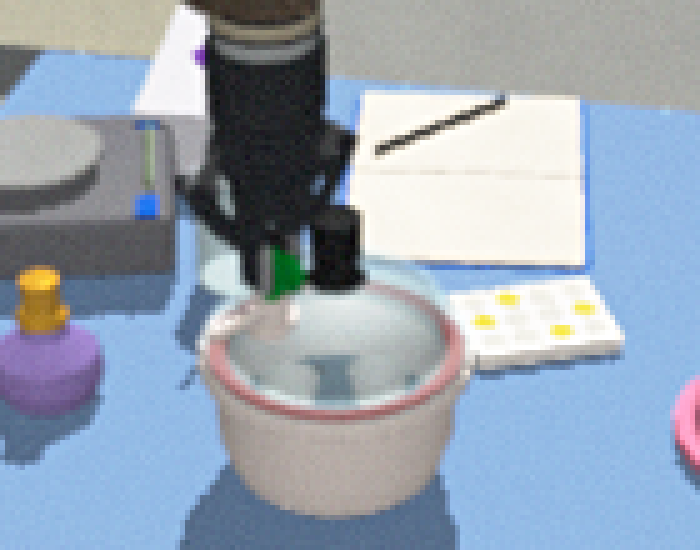

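```bash
python3 -m jog '[[[0,0,0,0,0,0,0.0],[0,0,0,0,0,0,0.0],[0,0,0,0,0,0.12,0.0],[0,0,0,0,0,0.26,0.0],[0,0,0,0,0,0.4,0.0]]]'
python3 - <<'E'
from h import *
print(ctrl.get_obs()['moment'])
E
```

```text
time_s: 4.78
ee_pos: [0.547, -0.1466, 0.1753]
orientation: [3.141, 0.001, 2.046]
ft_force: [-0.6, -0.2, 6.0]
grip_width: 0.0126
[0.02607486 0.05340671 0.06509605]
```

```bash
python3 -m jog '[[[0,0,0,0,0,0.15,0.0],[0,0,0,0,0,0.3,0.0],[0,0,0,0,0,0.45,0.0],[0,0,0,0,0,0.6,0.0],[0,0,0,0,0,0.75,0.0]]]'
python3 - <<'E'
from h import *
print(ctrl.get_obs()['moment']);rel((.547,-.145,.173),.97)
snap('wrist','w4')
E
```

```text
time_s: 5.4
ee_pos: [0.5464, -0.1467, 0.1753]
orientation: [-3.141, 0.001, 1.296]
ft_force: [-2.4, 0.7, 7.0]
grip_width: 0.0125
[0.05932439 0.29521566 0.11120603]
now [ 0.5464 -0.1467  0.1753] [-3.141e+00  1.000e-03  1.296e+00] t 5.4 w 0.0125
shift [0.0018 0.0001 0.0023] turn [-3.000e-04  1.300e-03  3.256e-01]
```

View pics/w4.png

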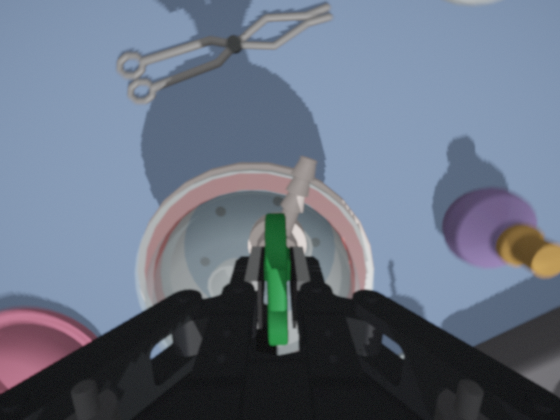

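Run:
```python
from h import *
im=cv2.imread('pics/w4.png');cv2.imwrite('pics/w4c.png',cv2.resize(im[140:290,200:350],None,fx=4,fy=4,interpolation=3))
a=plane('w4',289,215,.155);b=plane('w4',307,161,.155);print(a,b,np.arctan2(b[1]-a[1],b[0]-a[0]))
d=b-np.array([.547,-.145,.155]);print(np.arctan2(d[1],d[0]))
d=b-np.array([.517,-.194,.155]);print(np.arctan2(d[1],d[0]))
```

```text
[ 0.55891585 -0.13096522  0.155     ] [ 0.57615104 -0.10417639  0.155     ] 0.9990944259239197
0.9506877155949408
0.9884518952266879
```

View pics/w4c.png

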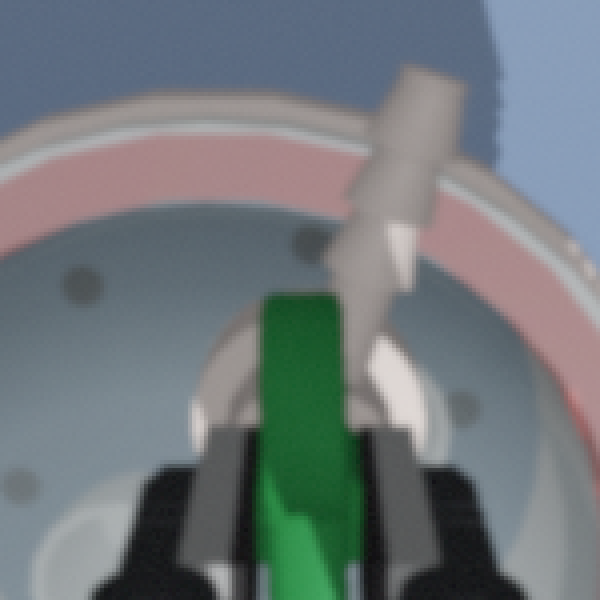

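```bash
python3 -m jog '[[[0,0,0,0,0,0.12,0.0],[0,0,0,0,0,0.24,0.0],[0,0,0,0,0,0.315,0.0],[0,0,0,0,0,0.315,0.0],[0,0,0,0,0,0.315,0.0]]]'
python3 -m jog '[[[0,0,0,0,0,0,0.03],[0,0,0,0,0,0,0.04],[0,0,0,0,0,0,0.04],[0,0,-0.025,0,0,0,0.04],[0,0,-0.05,0,0,0,0.04]]]'
python3 - <<'E'
from h import *
snap('wrist','w5');rel((.517,-.194,.25),.976)
E
```

```text
time_s: 6.08
ee_pos: [0.5461, -0.1466, 0.1752]
orientation: [-3.141, 0.001, 0.985]
ft_force: [-2.5, 0.4, 6.8]
grip_width: 0.0123
time_s: 6.7
ee_pos: [0.5461, -0.1461, 0.224]
orientation: [-3.14, 0.0, 0.985]
ft_force: [0.5, 0.1, 0.0]
grip_width: 0.0402
now [ 0.5481 -0.1469  0.2287] [ 3.136e+00 -1.000e-03  9.850e-01] t 6.75 w 0.0399
shift [-0.0564  0.0002 -0.0214] turn [ 0.0054 -0.0007  0.009 ]
```

View pics/w5.png

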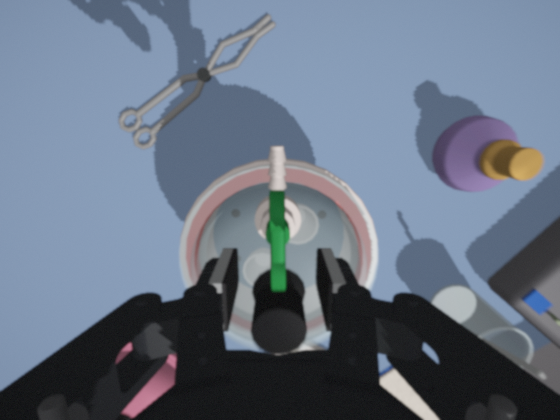

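Run:
```python
from h import *
im=cv2.imread('pics/w5.png');cv2.imwrite('pics/w5c.png',cv2.resize(im[140:360,190:370],None,fx=3.3,fy=2.7,interpolation=3))
print(tri(('w5',279,324),('w2',190,247)),tri(('w5',279,324),('w2',190,247),('top0',345.8,204.2),('side0',287,162.4)))
for z in(.2,.205):print(plane('w5',279,324,z),plane('w2',190,247,z),plane('top0',345.8,204.2,z),plane('side0',287,163,z))
```

```text
(array([ 0.51729516, -0.19516137,  0.20085369]), [np.float64(0.0009255994696141009), np.float64(0.0009255994696141661)]) (array([ 0.51620761, -0.19507319,  0.20252552]), [np.float64(0.0021850451930695834), np.float64(0.001100951460223693), np.float64(0.0013886099893282617), np.float64(0.001968356286703123)])
[ 0.5169445  -0.19463371  0.2       ] [ 0.51764278 -0.19663347  0.2       ] [ 0.51530717 -0.19543332  0.2       ] [ 0.51590636 -0.19887877  0.2       ]
[ 0.51904808 -0.19140326  0.205     ] [ 0.51698092 -0.19401656  0.205     ] [ 0.51428675 -0.19476959  0.205     ] [ 0.513932   -0.19041313  0.205     ]
```

View pics/w5c.png

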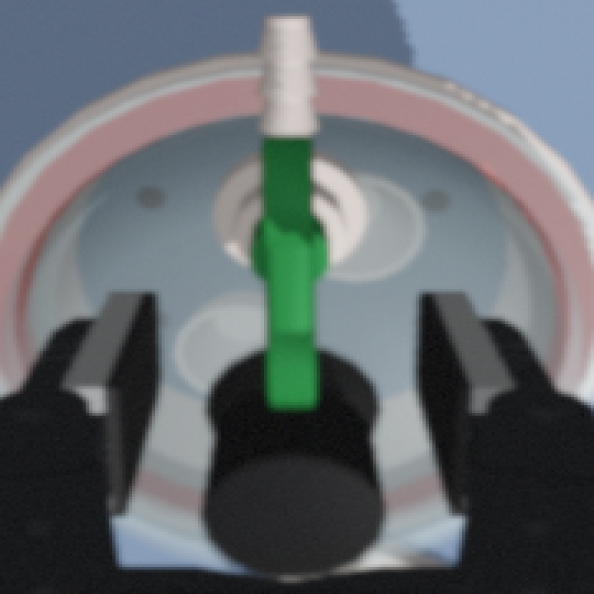

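```bash
python3 -m jog '[[[-0.025,0,-0.01,0,0,0.005,0.065],[-0.05,0,-0.01,0,0,0.005,0.065],[-0.056,0,-0.005,0,0,0.005,0.065],[-0.056,0,0.02,0,0,0.005,0.065],[-0.056,0,0.02,0,0,0.005,0.065]]]'
python3 - <<'E'
from h import *
rel((.517,-.195,.169),.98)
E
```

```text
time_s: 7.38
ee_pos: [0.5141, -0.1916, 0.2011]
orientation: [-3.135, -0.0, 0.98]
ft_force: [-0.3, -0.9, -0.5]
grip_width: 0.0648
now [ 0.5141 -0.1916  0.2011] [-3.135 -0.     0.98 ] t 7.38 w 0.0648
shift [-0.0012  0.0045  0.032 ] turn [-0.0063 -0.     -0.0002]
```

Run:
```python
from h import *
snap('wrist','w6')
im=cv2.imread('pics/w6.png');cv2.imwrite('pics/w6c.png',cv2.resize(im[200:380,180:380],None,fx=4,fy=3.3,interpolation=3))
rel((.517,-.195,.169),.98)
```

```text
now [ 0.515  -0.192   0.2026] [-3.138 -0.     0.98 ] t 7.42 w 0.0652
shift [-0.0013  0.0035  0.0336] turn [-0.0036 -0.0001  0.0001]
```

View pics/w6c.png

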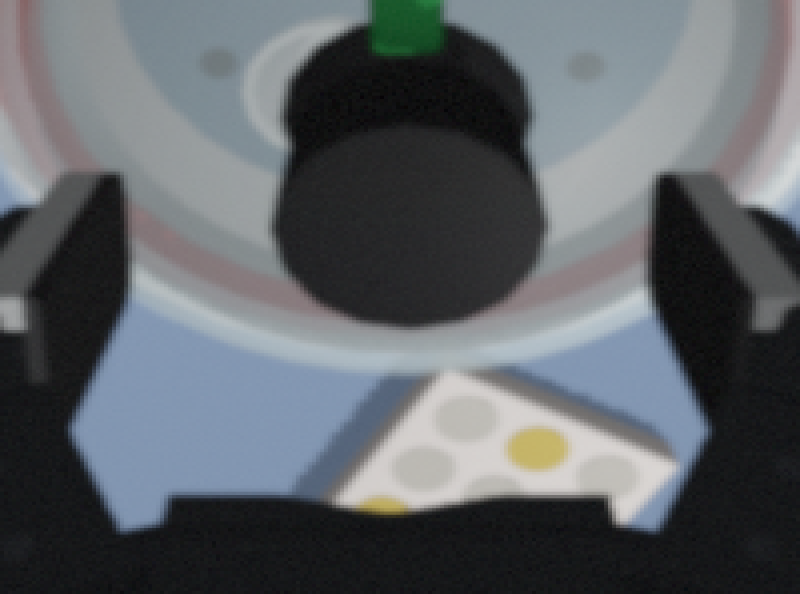

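```bash
python3 -m jog '[[[-0.001,0.003,0.01,0,0,0,0.065],[-0.001,0.003,0.02,0,0,0,0.065],[-0.001,0.003,0.033,0,0,0,0.065],[-0.001,0.003,0.033,0,0,0,0.05],[-0.001,0.003,0.033,0,0,0,0.03]]]'
python3 -m jog '[[[0,0,0,0,0,0,0.025],[0,0,0,0,0,0,0.025],[0,0,0,0,0,0,0.025],[0,0,0,0,0,0,0.025],[0,0,0,0,0,0,0.025]]]'
python3 - <<'E'
from h import *
rel((.517,-.195,.169),.98)
snap('top','t7');snap('side','s7')
for f in('t7','s7'):
  im=cv2.imread('pics/'+f+'.png')
  c=im[165:255,255:385] if f=='t7' else im[130:220,230:360]
  cv2.imwrite('pics/'+f+'c.png',cv2.resize(c,None,fx=5,fy=5,interpolation=3))
a=cv2.imread('pics/t7c.png')
E
```

```text
time_s: 8.05
ee_pos: [0.5172, -0.1951, 0.1715]
orientation: [-3.14, 0.0, 0.98]
ft_force: [0.9, -0.4, -2.3]
grip_width: 0.0344
time_s: 8.68
ee_pos: [0.5174, -0.1953, 0.1714]
orientation: [-3.141, -0.0, 0.98]
ft_force: [-1.4, 2.2, 1.5]
grip_width: 0.0343
now [ 0.5174 -0.1953  0.1714] [-3.141 -0.     0.98 ] t 8.68 w 0.0343
shift [ 0.     -0.0005  0.0024] turn [-0.0006 -0.     -0.0002]
```

View pics/s7c.png

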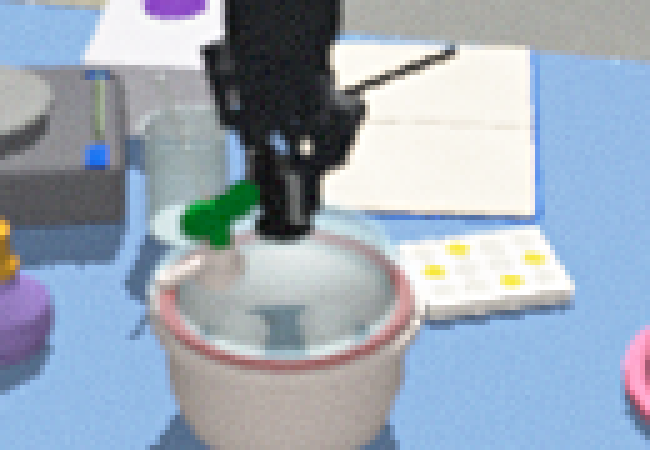

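```bash
python3 -m jog '[[[0,0,-0.004,0,0,0,0.025],[0,0,-0.009,0,0,0,0.025],[0,0,-0.015,0,0,0,0.025],[0,0,-0.025,0,0,0,0.025],[0,0,-0.035,0,0,0,0.025]]]'
python3 -m jog '[[[0,0,-0.01,0,0,0,0.025],[0,0,-0.025,0,0,0,0.025],[0,0,-0.04,0,0,0,0.025],[0,0,-0.045,0,0,0,0.025],[0,0,-0.045,0,0,0,0.025]]]'
python3 - <<'E'
from h import *
snap('wrist','w8');snap('side','s8');rel((.575,.208,.25),.98)
E
```

```text
time_s: 9.4
ee_pos: [0.5177, -0.1955, 0.2072]
orientation: [3.141, -0.0, 0.98]
ft_force: [-0.2, -0.3, -4.6]
grip_width: 0.0342
time_s: 10.02
ee_pos: [0.5177, -0.1956, 0.252]
orientation: [3.14, -0.0, 0.98]
ft_force: [0.3, 0.5, -5.7]
grip_width: 0.0343
now [ 0.5172 -0.1952  0.2507] [-3.14  0.    0.98] t 10.12 w 0.0346
shift [ 0.3671 -0.1767  0.0009] turn [-0.0013  0.0001 -0.0002]
```

View pics/w8.png

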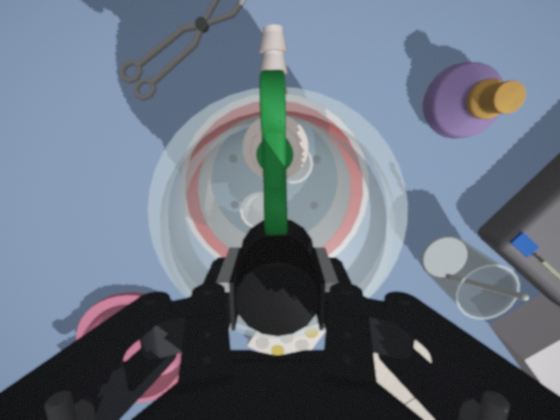

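View pics/s8.png

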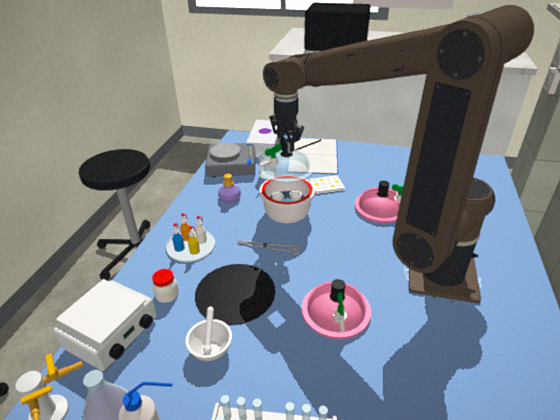

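Run:
```python
from h import *
for f,seed in(('s8',(235,293)),('top0',(216,201)),('w1',(443,60)),('w2',(500,40))):
  im=cv2.imread('pics/'+f+'.png');m=(im.max(2)<55).astype(np.uint8)
  n,l=cv2.connectedComponents(m);M=(l==l[seed[1],seed[0]]).astype(np.uint8)
  c=max(cv2.findContours(M,0,1)[0],key=len)[:,0]
  c=cv2.convexHull(c)[:,0] if f=='x' else c
  c=np.array([q for q in c if 2<q[0]<557 and 2<q[1]<417])
  P=np.array([plane(f,*(q),.004)[:2] for q in c])
  A=np.c_[2*P,np.ones(len(P))];keep=np.ones(len(P),bool)
  for _ in range(4):
    s=np.linalg.lstsq(A[keep],(P[keep]**2).sum(1),rcond=None)[0];r=np.sqrt(s[2]+s[:2]@s[:2]);res=np.hypot(*(P-s[:2]).T)-r;keep=abs(res)<.004
  print(f,s[:2].round(4),r.round(4),keep.mean().round(2))
```

```text
s8 [1.0091 0.6264] 0.0237 1.0
top0 [0.5744 0.2104] 0.1092 1.0
w1 [0.5754 0.2049] 0.1108 1.0
w2 [0.574  0.2054] 0.1123 1.0
```

```bash
python3 -m jog '[[[0.02,-0.01,0,0,0,0,0.025],[0.055,-0.027,0,0,0,0,0.025],[0.095,-0.046,0,0,0,0,0.025],[0.14,-0.067,0,0,0,0,0.025],[0.183,-0.088,0,0,0,0,0.025]]]'
python3 -m jog '[[[0.045,-0.022,0,0,0,0,0.025],[0.09,-0.043,0,0,0,0,0.025],[0.13,-0.063,0,0,0,0,0.025],[0.165,-0.08,0,0,0,0,0.025],[0.183,-0.088,0,0,0,0,0.025]]]'
python3 - <<'E'
from h import *
snap('wrist','w9');snap('side','s9');rel((.575,.207,.079),.98)
E
```

```text
time_s: 10.75
ee_pos: [0.5461, 0.0071, 0.2504]
orientation: [-3.14, 0.0, 0.98]
ft_force: [0.5, -0.1, -5.6]
grip_width: 0.0344
time_s: 11.38
ee_pos: [0.5748, 0.2083, 0.2502]
orientation: [-3.14, 0.001, 0.982]
ft_force: [-0.4, -0.4, -5.5]
grip_width: 0.0346
now [0.5751 0.208  0.2504] [-3.14e+00  1.00e-03  9.82e-01] t 11.47 w 0.0344
shift [-0.0007  0.0007  0.1714] turn [-0.0011  0.0009  0.0021]
```

View pics/w9.png

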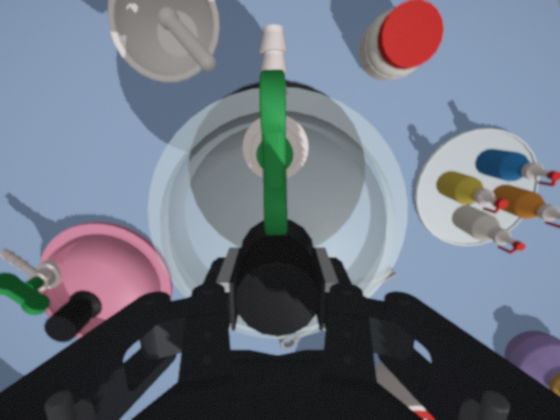

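View pics/s9.png

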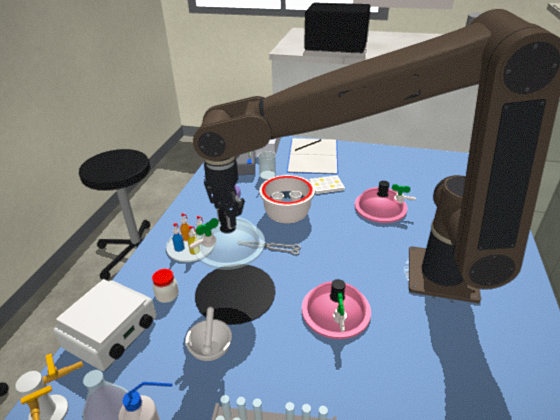

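Run:
```python
from h import *
im=cv2.imread('pics/top0.png');hsv=cv2.cvtColor(im,cv2.COLOR_BGR2HSV)
m=cv2.inRange(hsv,(160,80,60),(180,255,255));n,l,s,c=cv2.connectedComponentsWithStats(m)
for i in range(1,n):
  if s[i][4]>500:
    x,y,w,h,_=s[i];print(s[i])
    for z in(.06,.1):
      print(z,plane('top0',x+w/2,y,z),plane('top0',x+w/2,y+h,z))
```

```text
[ 184  260   58   58 2342]
0.06 [0.3722897  0.20748306 0.06      ] [0.19490952 0.20526098 0.06      ]
0.1 [0.36880291 0.20130508 0.1       ] [0.19625714 0.19914356 0.1       ]
[ 345  287   58   58 2414]
0.06 [ 0.28197029 -0.29091659  0.06      ] [ 0.1089494  -0.28246603  0.06      ]
0.1 [ 0.28094511 -0.28351094  0.1       ] [ 0.11263982 -0.27529069  0.1       ]
```

```bash
python3 -m jog '[[[0,0,0.02,0,0,0,0.025],[0,0,0.05,0,0,0,0.025],[0,0,0.085,0,0,0,0.025],[0,0,0.12,0,0,0,0.025],[0,0,0.14,0,0,0,0.025]]]'
python3 -m jog '[[[0,0,0.005,0,0,0,0.025],[0,0,0.01,0,0,0,0.025],[0,0,0.015,0,0,0,0.025],[0,0,0.02,0,0,0,0.025],[0,0,0.024,0,0,0,0.025]]]'
python3 - <<'E'
from h import *
snap('side','s10');rel((.575,.207,.0785),.98)
im=cv2.imread('pics/s10.png');cv2.imwrite('pics/s10c.png',cv2.resize(im[190:340,150:310],None,fx=4.5,fy=4,interpolation=3))
E
```

```text
time_s: 12.1
ee_pos: [0.5733, 0.2046, 0.1074]
orientation: [-3.138, 0.005, 0.978]
ft_force: [-0.2, 0.6, -5.3]
grip_width: 0.0342
time_s: 12.72
ee_pos: [0.5755, 0.2067, 0.0875]
orientation: [3.141, -0.0, 0.98]
ft_force: [0.1, 0.8, -5.6]
grip_width: 0.0341
now [0.575  0.2066 0.0867] [-3.141  0.     0.98 ] t 12.78 w 0.0343
shift [ 0.0004 -0.0003  0.0082] turn [-0.0005  0.0004 -0.0001]
```

View pics/s10c.png

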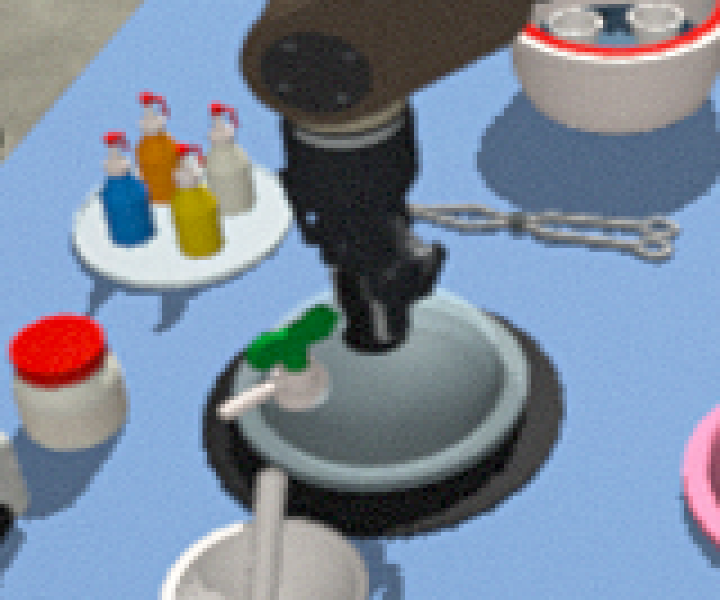

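```bash
python3 -m jog '[[[0,0,0.002,0,0,0,0.025],[0,0,0.004,0,0,0,0.025],[0,0,0.006,0,0,0,0.025],[0,0,0.007,0,0,0,0.025],[0,0,0.007,0,0,0,0.025]]]'
python3 -m jog '[[[0,0,0.001,0,0,0,0.025],[0,0,0.001,0,0,0,0.025],[0,0,0.002,0,0,0,0.025],[0,0,0.002,0,0,0,0.025],[0,0,0.002,0,0,0,0.025]]]'
```

```text
time_s: 13.4
ee_pos: [0.5753, 0.2065, 0.0802]
orientation: [-3.141, 0.0, 0.98]
ft_force: [0.3, 0.0, -5.2]
grip_width: 0.0345
time_s: 14.02
ee_pos: [0.5756, 0.2065, 0.0787]
orientation: [3.141, -0.0, 0.98]
ft_force: [-0.2, -0.0, -2.5]
grip_width: 0.0344
```

Contact is starting: the force has dropped from -5.6 to -2.5 N at the expected height. I'll lower a little further.

```bash
python3 -m jog '[[[0,0,0.0005,0,0,0,0.025],[0,0,0.001,0,0,0,0.025],[0,0,0.001,0,0,0,0.025],[0,0,0.0015,0,0,0,0.025],[0,0,0.0015,0,0,0,0.025]]]'
python3 - <<'E'
from h import *
rel((.575,.207,.0785),.98);print(ctrl.get_obs()['ft_force'],ctrl.get_obs()['moment'])
snap('side','s11');rel((.575,.207,.0785),.98)
im=cv2.imread('pics/s11.png');cv2.imwrite('pics/s11c.png',cv2.resize(im[190:340,150:310],None,fx=4.5,fy=4,interpolation=3))
E
```

```text
time_s: 14.65
ee_pos: [0.5758, 0.2064, 0.0785]
orientation: [3.141, -0.0, 0.98]
ft_force: [-3.2, -2.7, 6.9]
grip_width: 0.0341
now [0.5758 0.2064 0.0785] [ 3.141 -0.     0.98 ] t 14.65 w 0.0341
shift [ 0.    -0.001 -0.   ] turn [ 0.0006 -0.     -0.0001]
[-3.19719315 -2.71528335  6.91195991] [-0.20589815  0.896822    0.09333515]
now [0.5758 0.2064 0.0785] [ 3.141 -0.     0.98 ] t 14.7 w 0.0342
shift [ 0.    -0.001 -0.   ] turn [ 0.0006 -0.     -0.0001]
```

View pics/s11c.png

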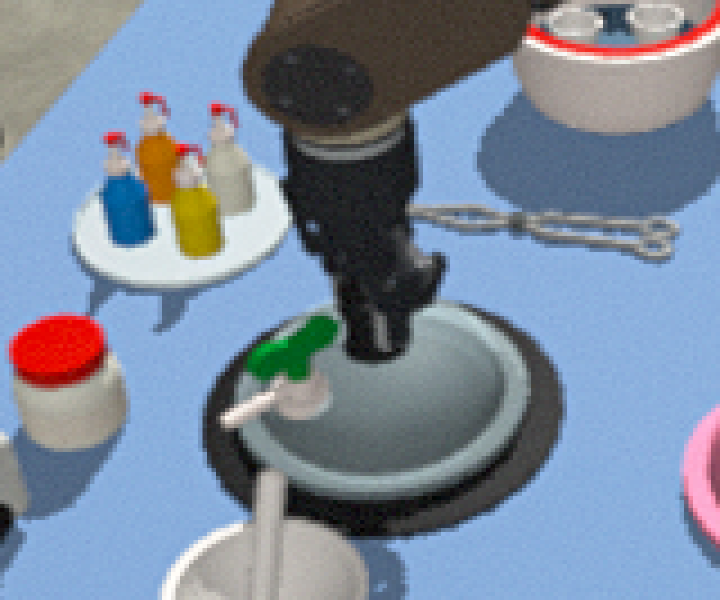

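The lid rests on the mat, with a net upward push of about 7 N. I'll release it and rise straight up.

```bash
python3 -m jog '[[[0,0,0,0,0,0,0.045],[0,0,0,0,0,0,0.06],[0,0,0,0,0,0,0.065],[0,0,0,0,0,0,0.065],[0,0,0,0,0,0,0.065]]]'
python3 -m jog '[[[0,0,-0.02,0,0,0,0.065],[0,0,-0.05,0,0,0,0.065],[0,0,-0.09,0,0,0,0.065],[0,0,-0.13,0,0,0,0.065],[0,0,-0.16,0,0,0,0.065]]]'
python3 - <<'E'
from h import *
snap('wrist','w12');snap('side','s12')
rel((.4,0,.3),.98)
E
```

```text
time_s: 15.32
ee_pos: [0.5753, 0.2066, 0.0767]
orientation: [-3.142, -0.0, 0.98]
ft_force: [-0.5, 0.4, -0.2]
grip_width: 0.0648
time_s: 15.95
ee_pos: [0.5761, 0.2067, 0.2411]
orientation: [3.138, -0.003, 0.98]
ft_force: [1.1, -0.4, -1.0]
grip_width: 0.0652
now [0.5779 0.2071 0.2437] [ 3.134 -0.008  0.98 ] t 16.05 w 0.0651
shift [-0.2706 -0.0319 -0.0587] turn [ 0.008  -0.0078 -0.0001]
```

View pics/w12.png

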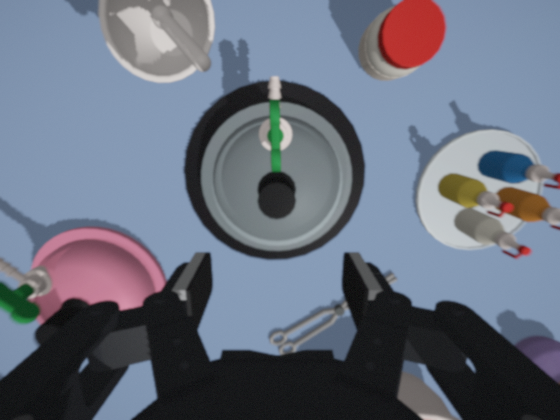

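View pics/s12.png

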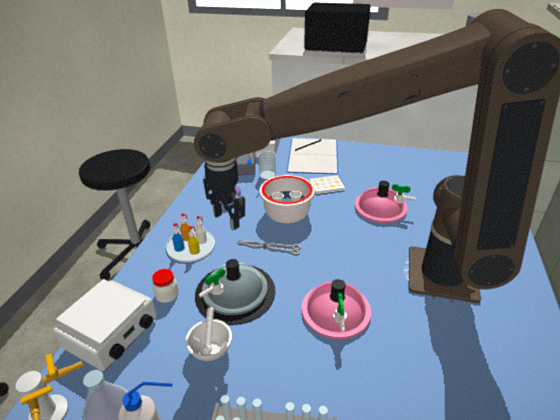

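```bash
python3 -m jog '[[[0,0,-0.02,0,0,0,0.065],[0,0,-0.03,0,0,0,0.065],[0,0,-0.03,0,0,0,0.065],[0,0,-0.03,0,0,0,0.065],[0,0,-0.03,0,0,0,0.065]]]'
python3 - <<'E'
from h import *
a=cv2.imread('pics/side0.png').astype(np.float32).mean(2);b=cv2.imread('pics/s12.png').astype(np.float32).mean(2)
print('base shift px',cv2.phaseCorrelate(a[190:235,255:325],b[190:235,255:325]))
f='w12'
for n,c,z in(('mat',(275.5,170),.004),('flange',(277,174.5),.012),('key',(276,136),.098),('knob',(278,198),.112)):print(n,plane(f,*c,z).round(4))
a=plane(f,274.5,100,.11);b=plane(f,277.5,172,.11);n=plane(f,275.5,85,.062);print('wing',np.arctan2(*(a-b)[1::-1]),'noz from knob',np.arctan2(*(n-plane(f,278,198,.112))[1::-1]))
print(ctrl.get_obs()['ft_force']);ctrl.job_done()
E
```

```text
time_s: 16.68
ee_pos: [0.5749, 0.2065, 0.2657]
orientation: [-3.14, 0.001, 0.98]
ft_force: [-0.2, -0.6, -0.7]
grip_width: 0.0654
base shift px ((-0.06914569967111817, -3.125966793433733), 0.25990312379083513)
mat [0.5814 0.2141 0.004 ]
flange [0.5806 0.2095 0.012 ]
key [0.608  0.2527 0.098 ]
knob [0.5787 0.2057 0.112 ]
wing 1.021870999096968 noz from knob 1.001610988148143
[-0.18604355 -0.61152381 -0.71884074]
the job is handed in; nothing more can be done
```

Run:
```python
import cv2,numpy as np
for f in('side0','s12'):
  g=cv2.imread('pics/'+f+'.png').astype(int);w=(g[:,:,2]>g[:,:,0]-5)  # white/pink body vs blue bench
  col=np.where(w[195:235,287])[0]+195; row=np.where(w[205,255:325])[0]+255
  print(f,'bottom row',col.max(),'left/right',row.min(),row.max())
```

```text
side0 bottom row 222 left/right 264 309
s12 bottom row 222 left/right 264 309
```

I handed the job in at about 16.7 s: the tap is open and the lid is resting near the middle of the black mat.

**What I did:**
- **Tap:** I pinched the green key on the clear-lidded white desiccator and turned it about 1.47 rad clockwise, until its wings were in line with the nozzle.
- **Lid:** I gripped the black knob and lifted the lid straight up. The force reading put it at about 0.58 kg. I carried it to the mat, lowered it until the force showed it was resting there, then let go and backed straight up.

**Last checks:**
- **Key:** the wings measured about 0.02 rad from the nozzle's line (limit 0.17 rad).
- **Lid position:** it looks flat, knob up. The camera put its centre about 5–9 mm from the mat's centre (limit 30 mm).
- **Robot:** it was clear of everything, with under 1 N on the wrist.
- **Crucibles:** in the side view both look upright inside the base, and nothing else appears to have moved.

**What disagreed:**
- **Base shift:** one automatic image comparison suggested the desiccator had moved 3 pixels. Its match was weak (0.26), because the lid had gone from that part of the picture. After handing in, I compared the base's outline in the first and last side views. The bottom, left and right edges were in identical places.
- **Mat position:** the last estimate was about 9 mm from the one I used to place the lid. It came from a single picture with the camera still settling.
- **Finger opening:** it read 12.5 mm on the 9 mm key and 34 mm on the 36 mm knob. Both grips held.

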